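# Open the safety cap of the blade-cleaner bottle at the tray in use

### The job

The small saw blade has been laid in one of the two soaking trays on the blade-cleaning bench; open the bottle that stands beside that tray. Press its safety cap down, twist it anticlockwise while it is pressed until it is free, then lift it straight off and finish while holding it still and level in the gripper a few centimetres above the mouth of the open bottle: do not put it down or let go. Leave the other bottle shut, and leave the blade and everything else on the bench where it is.

Things in the scene. Friction and masses are not known exactly. Their poses are not given: they have to be found in the camera images.
- bottle_a: Square white plastic bottle, 84 mm wide, clamped by a steel band in a holder screwed to the bench (base plate 100 mm square): it cannot turn or move. Origin: centre of the holder's underside, on the bench, below the neck; z up. Shoulder flat at 99 mm, then sloping up to the neck, 33 mm across, at 114 mm. Flanges on the neck hold the cap's lugs. Both bottles are alike.
- bottle_b: Square white plastic bottle, 84 mm wide, clamped by a steel band in a holder screwed to the bench (base plate 100 mm square): it cannot turn or move. Origin: centre of the holder's underside, on the bench, below the neck; z up. Shoulder flat at 99 mm, then sloping up to the neck, 33 mm across, at 114 mm. Flanges on the neck hold the cap's lugs. Both bottles are alike.
- cap_a: Round black ribbed push-and-turn cap on bottle_a, 54 mm across, 26 mm high, about 36 g. Origin: centre of its underside, z up its axis. Shut: origin 132 mm above the bottle's origin, its x axis within 2 degrees of the bottle's. Inside, a spring pushes it up into the lock with 6 N. To unlock, press it down more than 4 mm (10 N); it is solid at 7.5 mm (13 N).
- cap_b: Round black ribbed push-and-turn cap on bottle_b, 54 mm across, 26 mm high, about 36 g. Origin: centre of its underside, z up its axis. Shut: origin 132 mm above the bottle's origin, its x axis within 2 degrees of the bottle's. Inside, a spring pushes it up into the lock with 6 N. To unlock, press it down more than 4 mm (10 N); it is solid at 7.5 mm (13 N).
- cap_a_top (a point): Centre of the top of cap_a, 26 mm above its origin, 158 mm above the bench when shut. While pressed down the cap turns anticlockwise seen from above, with slight friction. Turned 35 degrees or more it is free and comes up; it meets a stop at 85 degrees, so about 60 is best. Unpressed, or clockwise, it is blocked within 3 degrees.
- cap_b_top (a point): Centre of the top of cap_b, 26 mm above its origin, 158 mm above the bench when shut. While pressed down the cap turns anticlockwise seen from above, with slight friction. Turned 35 degrees or more it is free and comes up; it meets a stop at 85 degrees, so about 60 is best. Unpressed, or clockwise, it is blocked within 3 degrees.
- bottle_a_mouth (a point): Centre of the mouth of bottle_a, on the rim of its neck, 144 mm above the bench; hidden in the cap while it is shut. Axes as the bottle's.
- bottle_b_mouth (a point): Centre of the mouth of bottle_b, on the rim of its neck, 144 mm above the bench; hidden in the cap while it is shut. Axes as the bottle's.
- blade: Small circular saw blade (scoring blade), steel, 120 mm across, 3 mm thick, 22 mm bore, lying flat in one of the two trays. Origin: centre of its underside. The tray that holds it tells which bottle to open: the bottle nearest to the blade.
- tray_1: Open black plastic soaking tray, 170 x 170 x 34 mm, walls and floor 3 mm, fixed. Origin: centre of its underside. One tray lies on the robot's left and one on its right, each on the outer side of the bottle that belongs to it (centres 0.18 to 0.36 m apart; the other bottle is over 0.45 m away). The two trays are alike.
- tray_2: Open black plastic soaking tray, 170 x 170 x 34 mm, walls and floor 3 mm, fixed. Origin: centre of its underside. One tray lies on the robot's left and one on its right, each on the outer side of the bottle that belongs to it (centres 0.18 to 0.36 m apart; the other bottle is over 0.45 m away). The two trays are alike.
- brush: Bystander: hand brush, wooden handle along its x, 190 mm long, 42 mm wide, 20 mm high, loose, near the robot. Origin: centre of its underside.
- spanner: Bystander: open-ended steel spanner, 190 mm long, 8 mm thick, loose, beyond the bottles. Origin: centre of its underside.
- flange: Bystander: dark steel clamping ring, 56 mm across, 12 mm high, loose, between the bottles. Origin: centre of its underside.
- tape: Bystander: grey tape measure, 66 x 34 x 60 mm (64 mm high over its button), loose, between the bottles. Origin: centre of its underside.
- offcut: Bystander: softwood offcut, 130 x 44 x 28 mm, loose, beyond the right-hand bottle. Origin: centre of its underside.
- pencil: Bystander: flat carpenter's pencil, 175 x 13 x 8 mm, loose, near the robot. Origin: centre of its underside.
- wax_tin: Bystander: round metal tin, 89 mm across, 44 mm high, loose, beyond the bottles. Origin: centre of its underside.
There are look-alikes about, which are no part of the job. What is shaped like the blade but green, turquoise or yellow is not meant.

How it is judged:
By the outcome, as a careful person would: the job done as asked, in the order asked, and still so for the second after the job is handed in, while the arm keeps its last pose, push and grip.
It also fails if it takes over 35 s, if anything falls off the work surface, if the arm or the gripper's body presses on something with over 40 N, if the wrist force passes 120 N, or if a joint passes its speed limit or range.

### The arm

A 6-joint arm with a two-finger parallel gripper is mounted at the origin on the work surface. World frame = base frame: x ahead of the robot, y to its left, z up, the work surface at z = 0. Lengths are in m, angles in rad, forces in N, time in s.
With the tool pointing down it reaches from about 0.3 to 0.85 m from the base axis. Payload 5.4 kg.
Tool frame: the origin (TCP) lies on the centre line of the jaws, within the pads' length; the fingertips stand 8 mm ahead of it and the grasp point (between the pads) lies 11 mm behind it (arm.tip_reach is the distance from the TCP to the fingertips, in m); z points along the fingers, y is the line along which they close (so a half turn about z gives the same grasp; the last joint's range is limited). The gripper opens to 85 mm and grips with 20 to 120 N. Pads are 22 mm wide; open, the fingers measure 114 mm over their backs; the gripper's body (76 mm by 85 mm) begins 54 mm behind the grasp point. The pads swing forward as they close: fully open they stand 13 mm farther back than shut.
Start: joints at [-1.462, 0.158, 1.597, -0, 1.386, -0.21], TCP at [0.18, -0.546, 0.201] pointing down, gripper open.
Joint ranges: [-2.91, 2.91], [-0.94, 2.29], [0.18, 2.7], [-1.29, 4.43], [0.17, 2.64], [-3, 3]. Speed limits (rad/s): [2.57, 2.57, 3.14, 3.14, 3.14, 3.14].

### API

Orientations are given as a unit quaternion [w, x, y, z].
In Python, from rig import arm, imaging gives the robot as it stands.
- The arm moves only by the shell command python3 -m creep 'ROWS' [FORCE]. ROWS is JSON, a list of rows, each an object of numbers: "tx", "ty", "tz": the shift along the tool's x, y, z in units of 0.15 m (1.0 is 0.15 m); "spin": the turn about the tool's z in units of 90 degrees (1.0 is 90 degrees); "claw": the opening, from -1 (shut) to 1 (fully open). In form: [{"tx": .., "ty": .., "tz": .., "spin": .., "claw": ..}, ...]. A call has 1 to 5 rows; each row is the pose to reach, as a shift and turn from the pose commanded when the call began, along the tool's axes at that moment; what a row does not reach only later rows make up. A row lasts 1/8 s, in which the tool goes at most 62.5 mm and 10.7 degrees, less where a joint would pass 70% of its speed; a pose out of reach is approached as far as the arm can. A call with a number of a shift or a turn outside -1 to 1 is refused whole. A call with a gripper value outside its range is refused whole. The fingers move at their own pace and stop on an object; FORCE is the grip in N (left out, the last holds). Time passes only in rows, so rows that repeat a pose let the fingers close. It gives the time, the measured TCP pose, the force, the opening and the grip force at its end, in the units of the state.
- arm.sense(): the state, without advancing time (a new reading comes with each control period).
- imaging.capture(name): name is "side" or "top"; returns the picture (400x640x3 uint8, blue, green, red); there is no depth.
- imaging.calibration(name): a dict with "intrinsics" (3x3 intrinsics, pixels), "k1" (the pictures are not rectified: a ray, as slopes to the right and down, at radius r is drawn at 1 + k1 r^2 times it, then the intrinsics apply), "view" (4x4, takes a point from world to camera coordinates). Camera axes: x right, y down, z forward; pixel columns grow to the right and rows downward; lengths in m; the calibration is good to about 2 mm. A picture is of the moment at which its call begins. calibration takes no time and is no camera call.
- arm.close_job(): hands the job in; it is judged then, once.
The state is a dict: "t": time; "joint_pos": joint angles; "qd": joint speeds; "joint_efforts": joint torques, N m; "eef_pos": TCP position; "ee_rot": TCP orientation; "ft_force": force on the tool from outside, world axes, zero at the start; "moment": the same for the moment, N m; "gripper_width": finger opening in m; "gripper_force": force on a finger pad.
Only numpy, scipy, OpenCV 4.12 (cv2) and the standard library are available. Lean on these libraries where they do the work, as an engineer would, in place of code of your own. Each camera call takes 0.05 s, during which the arm holds its last target. There are 200 camera calls.

## Working session

There is one attempt and no reset: what is moved stays moved. The work goes in short steps, Python scripts to look and compute and a shell command to move; the robot and the scene stay as the last step left them, time stands still between calls to the robot, and variables do not carry over. Pictures are saved under pics/ and viewed, at most 10 in all, crops included, and the job is handed in when it is done.

```bash
mkdir -p pics; ls
python3 - <<'E'
from rig import arm, imaging
import cv2,numpy as np
s=arm.sense();print({k:np.round(v,3) for k,v in s.items()},arm.tip_reach)
for n in("top","side"):
    c=imaging.calibration(n);print(n,c)
    cv2.imwrite(f"pics/{n}1.png",imaging.capture(n))
E
```

```text
pics
{'t': np.float64(0.0), 'joint_pos': array([-1.462,  0.159,  1.598,  0.   ,  1.386, -0.21 ]), 'qd': array([ 0.001, -0.   , -0.001, -0.001, -0.001, -0.001]), 'joint_efforts': array([ 0.0000e+00, -3.9600e+01, -3.3143e+01, -0.0000e+00,  8.0000e-03,
       -0.0000e+00]), 'eef_pos': array([ 0.18 , -0.545,  0.2  ]), 'ee_rot': array([-0.001,  0.987,  0.159,  0.   ]), 'ft_force': array([ 0.181,  0.227, -1.057]), 'moment': array([-0.05 ,  0.026,  0.023]), 'gripper_force': np.float64(0.0), 'gripper_width': np.float64(0.085)} 0.008
top {'intrinsics': array([[387.38702389,   0.        , 321.99175077],
       [  0.        , 387.38702389, 194.12822304],
       [  0.        ,   0.        ,   1.        ]]), 'k1': 0.02662602255970898, 'view': array([[ 0.02548747, -0.99961359,  0.01109278, -0.02686822],
       [-0.99771583, -0.02613035, -0.06229234,  0.53816318],
       [ 0.06255812, -0.00947976, -0.9979963 ,  1.11835093],
       [ 0.        ,  0.        ,  0.        ,  1.        ]])}
side {'intrinsics': array([[475.36981789,   0.        , 315.08916683],
       [  0.        , 475.36981789, 201.55827442],
       [  0.        ,   0.        ,   1.        ]]), 'k1': -0.10225323243368828, 'view': array([[-0.9370996 , -0.34905759, -0.00176892,  0.50538486],
       [-0.26307656,  0.70958271, -0.65366896,  0.24032586],
       [ 0.22942331, -0.61208756, -0.75677855,  1.29073358],
       [ 0.        ,  0.        ,  0.        ,  1.        ]])}
```

View pics/top1.png

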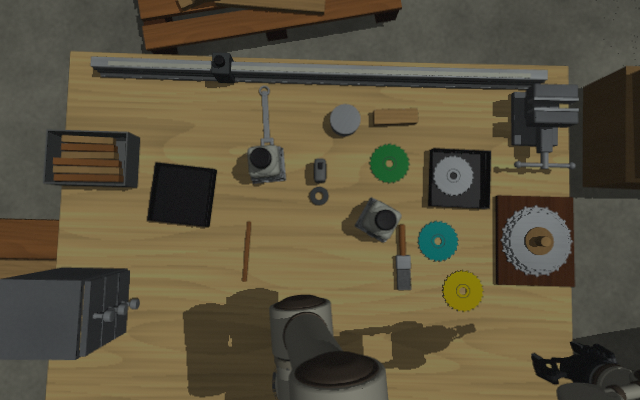

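View pics/side1.png

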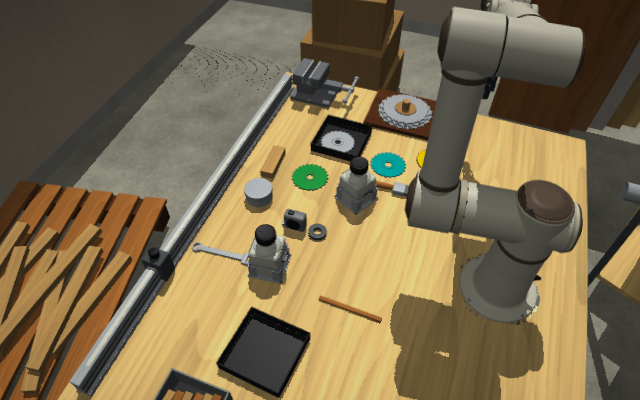

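The steel blade lies in the right-hand tray: top view (453,175), side view (338,141). The bottle beside that tray is the right one, with its cap at about (385,220) in the top view and (359,163) in the side view. The left tray at (182,195) is empty.

```bash
cat > h.py <<'E'
from rig import arm, imaging
import cv2,numpy as np
def ray(n,px):
    c=imaging.calibration(n);K=c["intrinsics"];V=c["view"]
    u=cv2.undistortPoints(np.array([[px]],float),K,np.array([c["k1"],0,0,0,0]))[0,0]
    R=V[:3,:3];d=R.T@np.r_[u,1];return -R.T@V[:3,3],d/np.linalg.norm(d)
def plane(n,px,z):
    o,d=ray(n,px);return o+d*(z-o[2])/d[2]
def cross(a,b):
    (o1,d1),(o2,d2)=a,b
    s=np.linalg.lstsq(np.c_[d1,-d2],o2-o1,rcond=None)[0]
    p,q=o1+s[0]*d1,o2+s[1]*d2;return (p+q)/2,np.linalg.norm(p-q)
def dark(img,px,half=22,th=50):
    x,y=px;m=(img.max(2)<th).astype(np.uint8)
    w=np.zeros_like(m);w[y-half:y+half,x-half:x+half]=1
    n,l,st,ce=cv2.connectedComponentsWithStats(m*w)
    i=l[y,x];return l==i,st[i],ce[i]
E
python3 - <<'E'
from h import *
P=[];big=[]
for n,px in(("top",(385,220)),("side",(359,166))):
    im=cv2.imread(f"pics/{n}1.png");m,st,ce=dark(im,px)
    print(n,im[px[1],px[0]],st,ce);P.append(ray(n,ce))
    x,y=px;v=im[y-30:y+30,x-30:x+30].copy()
    v=cv2.resize(v,(390,390),interpolation=0)
    k=cv2.resize(m[y-30:y+30,x-30:x+30].astype(np.uint8),(390,390),interpolation=0)
    cs,_=cv2.findContours(k,0,2);cv2.drawContours(v,cs,-1,(0,0,255),1);big.append(v)
print("cap",cross(*P)); cv2.imwrite("pics/crop1.png",np.hstack(big))
t=plane("top",(385,220),.158);print(t)
print("blade",cross(ray("top",(453,175)),ray("side",(338,141))), "left cap",plane("top",(261,158),.158))
E
```

```text
top [39 38 39] [374 210  22  20 361] [384.66204986 219.72299169]
side [43 41 42] [337 144  31  31 444] [354.56081081 159.07657658]
cap (array([ 0.47405465, -0.16773805,  0.18156086]), np.float64(0.011727785728936424))
[ 0.46777792 -0.17440857  0.158     ]
blade (array([ 0.60339617, -0.39683779,  0.01803351]), np.float64(0.003308894002381115)) left cap [0.61886549 0.14770142 0.158     ]
```

View pics/crop1.png

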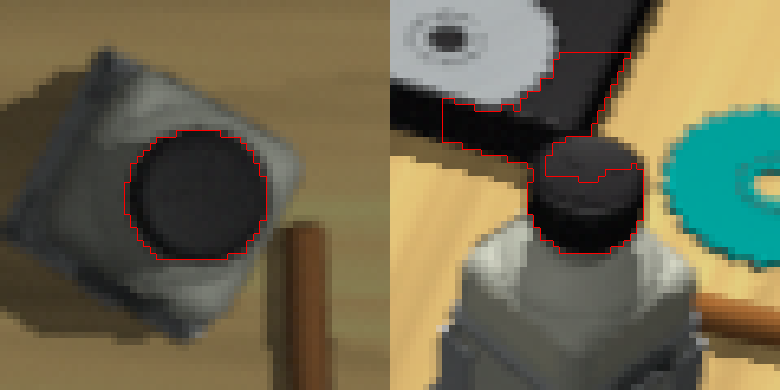

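The crops show the cap clearly. In the top view its silhouette centre is at about (384.7,219.5). In the side view it spans x 350–368 and y 157–175, so its centre is at about (358.6,165.5) (the mask there also took in part of the tray behind).

Run:
```python
from h import *
print("cap mid",cross(ray("top",(384.7,219.5)),ray("side",(358.6,165.5))))
print("cap top",cross(ray("top",(384.9,219.5)),ray("side",(358.6,161.9))))
c=cross(ray("top",(384.7,219.5)),ray("side",(358.6,165.5)))[0]
from scipy.spatial.transform import Rotation as R
s=arm.sense();r=R.from_quat(s["ee_rot"],scalar_first=True);print(r.as_matrix().round(3))
print("shift units",r.inv().apply(c-s["eef_pos"])/.15)
# bottle yaw: top view corners of bottle edge (crop1 px)
a=plane("top",(355+105/6.5,190+50/6.5),.099);b=plane("top",(355+300/6.5,190+165/6.5),.099);d=b-a;print("bottle edge yaw",np.degrees(np.arctan2(d[1],d[0])))
```

```text
cap mid (array([ 0.46860712, -0.17499518,  0.15078986]), np.float64(0.0009082000276502973))
cap top (array([ 0.46880291, -0.17251396,  0.16773253]), np.float64(0.00047944819053429493))
[[ 0.95   0.313 -0.   ]
 [ 0.313 -0.95   0.002]
 [ 0.    -0.002 -1.   ]]
shift units [ 2.60008325 -1.74162277  0.33132182]
bottle edge yaw -119.18651037499835
```

```bash
python3 -m creep '[{"tz":-0.2},{"tx":0.25,"ty":-0.17,"tz":-0.3},{"tx":0.5,"ty":-0.33,"tz":-0.3},{"tx":0.75,"ty":-0.5,"tz":-0.3},{"tx":1,"ty":-0.67,"tz":-0.3}]' 30; python3 -m creep '[{"tx":0.25,"ty":-0.17},{"tx":0.5,"ty":-0.33},{"tx":0.75,"ty":-0.5},{"tx":0.9,"ty":-0.6},{"tx":1,"ty":-0.67}]'
```

```text
invalid input
invalid input
```

```bash
python3 -m creep '[{"tx":0.2,"ty":-0.13},{"tx":0.4,"ty":-0.27},{"tx":0.55,"ty":-0.37},{"tx":0.6,"ty":-0.4},{"tx":0.6,"ty":-0.4}]'
python3 - <<'E'
from h import *
from scipy.spatial.transform import Rotation as R
s=arm.sense();r=R.from_quat(s["ee_rot"],scalar_first=True)
print(s["t"],s["eef_pos"],s["joint_pos"].round(2),s["ft_force"],r.as_matrix()[:,2])
print(r.inv().apply(np.array([.468,-.175,.134])-s["eef_pos"])/.15)
a,b=imaging.capture("top"),imaging.capture("side")
cv2.imwrite("pics/two2.png",np.hstack([cv2.resize(a[120:320,300:500],(400,400)),cv2.resize(b[70:270,270:470],(400,400))]))
E
```

```text
0.1 [ 0.18014457 -0.54540814  0.19989564] [-1.46  0.16  1.6   0.    1.39 -0.21] [-1.14741696 -0.3158052  -0.03374122] [-1.89338229e-04  1.74721430e-03 -9.99998456e-01]
[ 2.59618852 -1.74266855  0.44325478]invalid input
```

View pics/two2.png

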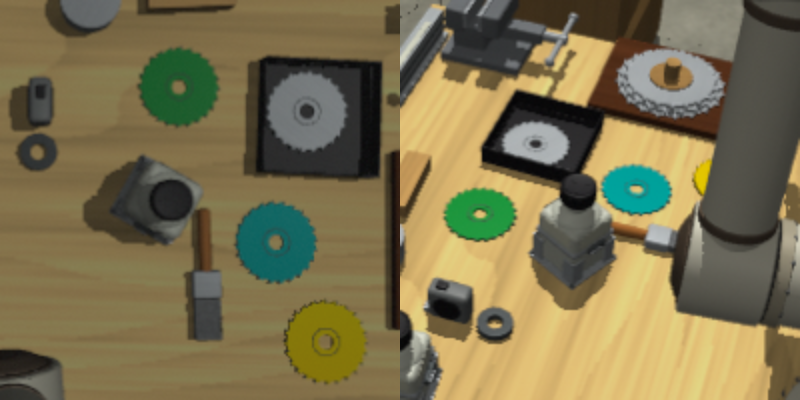

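The arm has not moved, because the rows were refused; the pictures show the scene as before. Every row probably needs all five numbers.

```bash
python3 -m creep '[{"tx":0,"ty":0,"tz":-0.2,"spin":0,"claw":1},{"tx":0.25,"ty":-0.17,"tz":-0.3,"spin":0,"claw":1},{"tx":0.5,"ty":-0.33,"tz":-0.3,"spin":0,"claw":1},{"tx":0.75,"ty":-0.5,"tz":-0.3,"spin":0,"claw":1},{"tx":1,"ty":-0.67,"tz":-0.3,"spin":0,"claw":1}]' 30
```

```text
t: 0.82
eef_pos: [0.2918, -0.4022, 0.2456]
ee_rot: [-0.0, 0.987, 0.159, 0.0]
ft_force: [0.4, -0.0, 0.8]
gripper_width: 0.0855
gripper_force: 0.0
```

```bash
python3 -m creep '[{"tx":0.25,"ty":-0.17,"tz":0,"spin":0,"claw":1},{"tx":0.5,"ty":-0.33,"tz":0,"spin":0,"claw":1},{"tx":0.75,"ty":-0.5,"tz":0,"spin":0,"claw":1},{"tx":0.9,"ty":-0.6,"tz":0,"spin":0,"claw":1},{"tx":1,"ty":-0.67,"tz":0,"spin":0,"claw":1}]'
python3 -m creep '[{"tx":0.2,"ty":-0.13,"tz":0,"spin":0,"claw":1},{"tx":0.4,"ty":-0.27,"tz":0,"spin":0,"claw":1},{"tx":0.55,"ty":-0.37,"tz":0,"spin":0,"claw":1},{"tx":0.6,"ty":-0.4,"tz":0,"spin":0,"claw":1},{"tx":0.6,"ty":-0.4,"tz":0,"spin":0,"claw":1}]'
cat > st.py <<'E'
from h import *
from scipy.spatial.transform import Rotation as R
s=arm.sense();r=R.from_quat(s["ee_rot"],scalar_first=True);m=r.as_matrix()
print(s["t"],s["eef_pos"].round(4),s["joint_pos"].round(2),"F",s["ft_force"].round(1),"M",s["moment"].round(2),"z",m[:,2].round(4),"yaw",np.degrees(np.arctan2(m[1,0],m[0,0])).round(1),"w",s["gripper_width"],s["gripper_force"])
print("to grasp",r.inv().apply(np.array([.468,-.175,.136])-s["eef_pos"])/.15)
E
python3 st.py
python3 - <<'E'
from h import *
a,b=imaging.capture("top"),imaging.capture("side")
cv2.imwrite("pics/two3.png",np.hstack([cv2.resize(a[150:270,320:440],(400,400)),cv2.resize(b[100:220,300:420],(400,400))]))
E
```

```text
t: 1.45
eef_pos: [0.4027, -0.2598, 0.2457]
ee_rot: [-0.0, 0.987, 0.159, -0.0]
ft_force: [-0.3, 0.3, 0.3]
gripper_width: 0.0854
gripper_force: 0.0
t: 2.08
eef_pos: [0.4686, -0.176, 0.2456]
ee_rot: [0.0, 0.987, 0.159, -0.0]
ft_force: [0.8, 0.1, 0.6]
gripper_width: 0.0852
gripper_force: 0.0
2.075 [ 0.4686 -0.176   0.2456] [-0.6  -0.07  1.74 -0.    1.47  0.65] F [0.8 0.1 0.6] M [ 0.05 -0.02  0.02] z [-5.e-04 -2.e-04 -1.e+00] yaw 18.3 w 0.0852434665022616 0.0
to grasp [-0.0012948  -0.00775959  0.73091812]
```

View pics/two3.png

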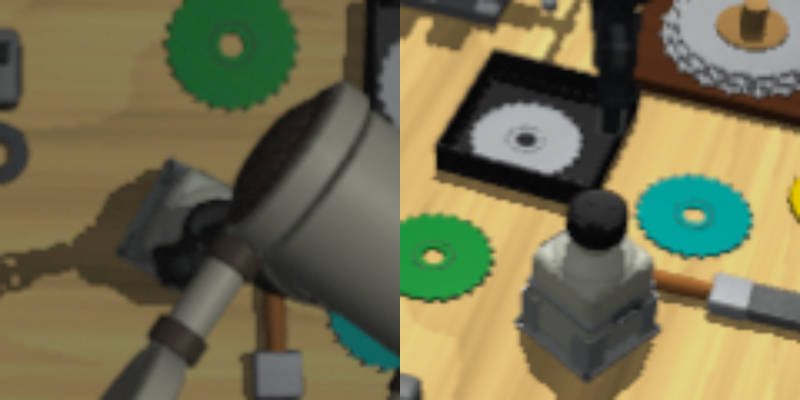

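The gripper hangs above the cap, with the fingers in line along the side camera's view (tips near side pixel (364,139)). I'll check the offset against the projected tip position.

Run:
```python
from h import *
from scipy.spatial.transform import Rotation as R
def proj(n,p):
    c=imaging.calibration(n);V=c["view"];rv=cv2.Rodrigues(V[:3,:3])[0]
    return cv2.projectPoints(np.array([p],float),rv,V[:3,3],c["intrinsics"],np.array([c["k1"],0,0,0,0]))[0].ravel().round(1)
s=arm.sense();r=R.from_quat(s["ee_rot"],scalar_first=True);tip=s["eef_pos"]
for y in(-.05,0,.05):print("tip",y,proj("side",tip+r.apply([0,y,.0])))
for p in([.468,-.175,.158],[.468,-.175,.145],[.468,-.175,.132]):print(proj("side",p),proj("top",p))
im=imaging.capture("side");
for row in(115,120,125,130,134,136,138,140):
    c=np.where(im[row,345:385].max(1)<45)[0]+345;print(row,c.min() if len(c) else 0,c.max() if len(c) else 0)
```

```text
tip -0.05 [361.5 153.3]
tip 0 [361.  140.9]
tip 0.05 [360.5 129.2]
[358.8 163.8] [385.2 219.9]
[358.5 166.9] [384.4 219.9]
[358.2 170.1] [383.5 219.9]
115 359 370
120 345 369
125 345 377
130 347 370
134 353 369
136 352 368
138 360 367
140 361 366
```

Run:
```python
from h import *
a=cv2.imread("pics/side1.png");b=imaging.capture("side")
d=cv2.absdiff(a,b).max(2)
for row in range(104,158,3): print(row,''.join('#' if v>25 else '+' if v>8 else '.' for v in d[row,340:385]))
def up(i):return cv2.resize(i[85:185,325:400],(390,520),interpolation=cv2.INTER_CUBIC)
g=lambda i:cv2.convertScaleAbs(i,alpha=2.2)
cv2.imwrite("pics/d4.png",np.hstack([g(up(b)),g(cv2.cvtColor(up(d),8))]))
```

```text
104 .................################............
107 ................+################............
110 .................###############.............
113 .................###############.............
116 .................##############+.............
119 .................##############+.............
122 ...................#####+#####+..............
125 ....................+.+..+..+++..............
128 ...................+++++++++.................
131 ...................++......+.................
134 ...................+.+####.+.................
137 ...................+.####++#.................
140 .........................++..................
143 .............................................
146 .............................................
149 .............................................
152 .............................................
155 .............................................
```

View pics/d4.png

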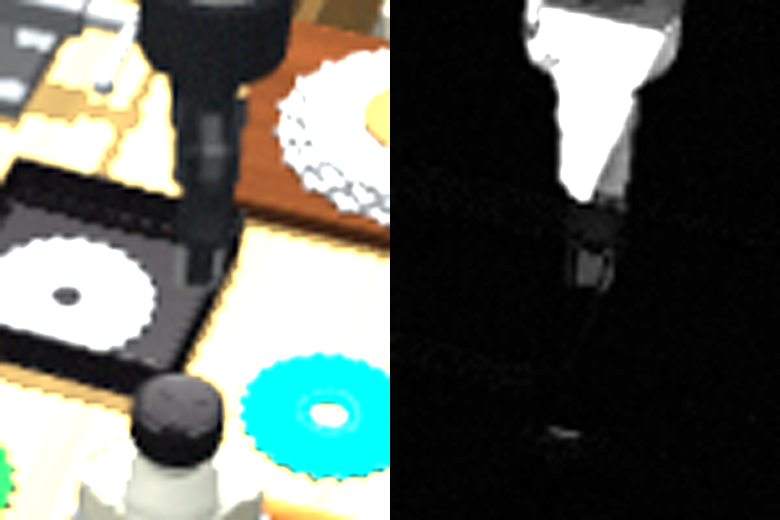

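The near finger's tip shows at side pixel (363,139), lower-edge row 139, where I expected about 150. I'll check both views against the projected finger points before descending.

Run:
```python
from h import *
from scipy.spatial.transform import Rotation as R
def proj(n,p):
    c=imaging.calibration(n);V=c["view"];rv=cv2.Rodrigues(V[:3,:3])[0]
    return cv2.projectPoints(np.array([p],float),rv,V[:3,3],c["intrinsics"],np.array([c["k1"],0,0,0,0]))[0].ravel()
s=arm.sense();r=R.from_quat(s["ee_rot"],scalar_first=True)
out=[]
for n,(x0,y0) in(("top",(340,180)),("side",(320,95))):
    a=cv2.imread(f"pics/{n}1.png");b=imaging.capture(n)
    v=cv2.convertScaleAbs(cv2.resize(b[y0:y0+75,x0:x0+75],(400,400),interpolation=cv2.INTER_CUBIC),alpha=2.5)
    for y,col in((-.0425,(0,0,255)),(-.057,(0,0,255)),(.0425,(255,0,0)),(.057,(255,0,0)),(0,(0,255,0))):
      for z in(-.005,):
        q=proj(n,s["eef_pos"]+r.apply([0,y,z]));print(n,y,z,q.round(1))
        cv2.drawMarker(v,tuple(int(t) for t in (q-[x0,y0]+.5)*400/75),col,0,10,1)
    out.append(v)
cv2.imwrite("pics/d5.png",np.hstack(out))
```

```text
top -0.0425 -0.005 [375.5 225.3]
top -0.057 -0.005 [369.5 227.1]
top 0.0425 -0.005 [410.4 214.7]
top 0.057 -0.005 [416.4 212.9]
top 0 -0.005 [393. 220.]
side -0.0425 -0.005 [361.5 150. ]
side -0.057 -0.005 [361.7 153.7]
side 0.0425 -0.005 [360.7 129.5]
side 0.057 -0.005 [360.6 126.2]
side 0 -0.005 [361.1 139.5]
```

View pics/d5.png

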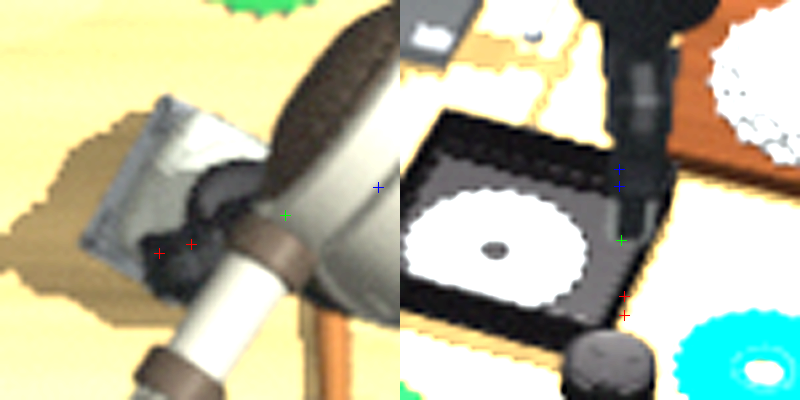

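The top view shows the left finger near where it was projected. The side view puts the tip about 12 px higher than projected. A short descent, still well above the cap, will show which is right.

```bash
python3 -m creep '[{"tx":0,"ty":0,"tz":0.1,"spin":0,"claw":1},{"tx":0,"ty":0,"tz":0.2,"spin":0,"claw":1},{"tx":0,"ty":0,"tz":0.2,"spin":0,"claw":1}]'
python3 - <<'E'
from h import *
for n,(x0,y0,w,h,st) in(("side",(338,104,55,64,2)),("top",(355,205,60,36,2))):
    a=cv2.imread(f"pics/{n}1.png");b=imaging.capture(n);cv2.imwrite(f"pics/{n}6.png",b)
    d=cv2.absdiff(a,b).max(2)
    for row in range(y0,y0+h,st): print(row,''.join('#' if v>25 else '+' if v>8 else '.' for v in d[row,x0:x0+w]))
def up(n,x0,y0):
    return cv2.convertScaleAbs(cv2.resize(cv2.imread(f"pics/{n}6.png")[y0:y0+75,x0:x0+75],(400,400),interpolation=cv2.INTER_CUBIC),alpha=2.5)
cv2.imwrite("pics/d6.png",np.hstack([up("top",340,180),up("side",320,105)]))
E
```

```text
t: 2.75
eef_pos: [0.4675, -0.1751, 0.2133]
ee_rot: [-0.002, 0.987, 0.159, -0.002]
ft_force: [0.5, -0.6, -0.3]
gripper_width: 0.0854
gripper_force: 0.0
104 ............#############################+.............
106 ............+############################..............
108 ..............##########################...............
110 ................+####################+.................
112 ..................###############++....................
114 ..................################.....................
116 ..................################.....................
118 ..................###############+.....................
120 ..................+##############......................
122 ...................#########+###+......................
124 ...................++++++##+#++#+......................
126 ...................+++.+++++++.+.......................
128 ....................+++.+++++..+.......................
130 ....................++...++++..........................
132 .....................+++......+........................
134 ....................++####++++...............
[... 1440 characters left out ...]
...........++#+++++.++++++#####.##################
221 ................++##..++#+++++.+++++++###.##################
223 ..........+++#######+.++++++..+++++++++#++##################
225 ........+############...++++.++++####+#++#++#++#############
227 .........########++##+++#####+++#####++###+++###############
229 ..........+#####++++##+.##########++#####+#++###############
231 ..........+#++++#+++#+.+#+++####+.#######++++###############
233 ..........+##+++++##+.+++######+.+#########++###############
235 ...........++++...+##########+.+++...+######++##############
237 ..................+###########+..........+##################
239 ................+#############+...............++############
```

View pics/d6.png

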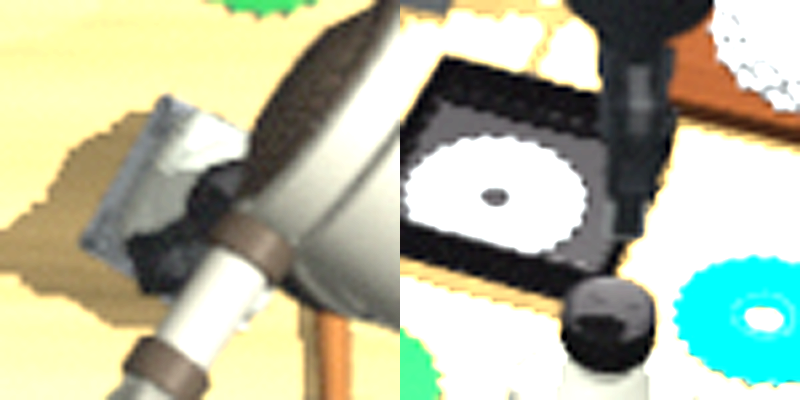

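Run:
```python
from h import *
for z in(.19,.21,.23,.25,.27,.30):print(z,"top",plane("top",(371,229),z)[:2].round(3),"side tip",plane("side",(364,148.5),z)[:2].round(3))
from scipy.spatial.transform import Rotation as R
s=arm.sense();r=R.from_quat(s["ee_rot"],scalar_first=True)
for y in(-.05,.05):print(y,s["eef_pos"]+r.apply([0,y,0]))
# calibration check on known things: right tray rim corners & left bottle cap (top vs side)
print("lcap",cross(ray("top",(261,157.5)),ray("side",(265.5,235.5))))
print("wax tin top",cross(ray("top",(345,120)),ray("side",(258,187))))
print("green",cross(ray("top",(389.5,163.5)),ray("side",(310,177))))
```

```text
0.19 top [ 0.445 -0.135] side tip [ 0.465 -0.209]
0.21 top [ 0.445 -0.132] side tip [ 0.46  -0.188]
0.23 top [ 0.446 -0.129] side tip [ 0.455 -0.167]
0.25 top [ 0.446 -0.126] side tip [ 0.451 -0.145]
0.27 top [ 0.447 -0.124] side tip [ 0.446 -0.124]
0.3 top [ 0.447 -0.119] side tip [ 0.439 -0.092]
-0.05 [ 0.45287368 -0.12832017  0.21540178]
0.05 [ 0.48421989 -0.22328022  0.21533419]
lcap (array([0.62145274, 0.14947328, 0.14520192]), np.float64(0.001389507817493552))
wax tin top (array([ 0.75272203, -0.07267523,  0.05411996]), np.float64(0.0035083946360600594))
green (array([ 0.63602409, -0.21173079,  0.00534211]), np.float64(1.4055606179812983e-05))
```

```bash
python3 -m creep '[{"tx":0,"ty":0,"tz":0,"spin":0,"claw":-1},{"tx":0,"ty":0,"tz":0,"spin":0,"claw":-1},{"tx":0,"ty":0,"tz":0,"spin":0,"claw":-1},{"tx":0,"ty":0,"tz":0,"spin":0,"claw":-1},{"tx":0,"ty":0,"tz":0,"spin":0,"claw":-1}]'
python3 - <<'E'
from h import *
for n,(x0,y0,w,h,st) in(("side",(338,104,55,64,2)),("top",(355,205,60,36,2))):
    a=cv2.imread(f"pics/{n}1.png");b=imaging.capture(n);cv2.imwrite(f"pics/{n}7.png",b)
    d=cv2.absdiff(a,b).max(2)
    for row in range(y0,y0+h,st): print(row,''.join('#' if v>25 else '+' if v>8 else '.' for v in d[row,x0:x0+w]))
def up(n,x0,y0):
    return cv2.convertScaleAbs(cv2.resize(cv2.imread(f"pics/{n}7.png")[y0:y0+75,x0:x0+75],(400,400),interpolation=cv2.INTER_CUBIC),alpha=2.5)
cv2.imwrite("pics/d7.png",np.hstack([up("top",340,180),up("side",320,105)]))
E
```

```text
t: 3.48
eef_pos: [0.4688, -0.176, 0.2159]
ee_rot: [0.0, 0.987, 0.159, 0.0]
ft_force: [-0.5, -1.0, -0.3]
gripper_width: 0.0003
gripper_force: 0.0
104 ............#############################..............
106 .............+##########################+..............
108 ..............+#######################+................
110 .................##################++..................
112 .................+###############+.....................
114 .................+###############+.....................
116 .................+###############+.....................
118 ..................###############+.....................
120 ..................##############+......................
122 ..................##############.......................
124 ......................++###+.+++.......................
126 .....................++######++........................
128 .....................+++####+++........................
130 ........................+++++..........................
132 ...................+++#+.++............................
134 ...................++#####+++......................
[... 1434 characters left out ...]
...............+++++++++++#####.##################
221 .................+++..++++++++..+++++####.##################
223 ...............+####+.+++++++++++++++++#++##################
225 ................+####++.++++.++++######++#++#++#############
227 .................+#+##++####+.++######+##++++###############
229 .................+####+.##########++#####+#++###############
231 ..................+##+.++++++####.########+++###############
233 ..................+#+.+++######+.+#########++###############
235 ..................+##########+.+++....######++##############
237 ..................+###########+.+........+#+################
239 ................++############+................++###########
```

View pics/d7.png

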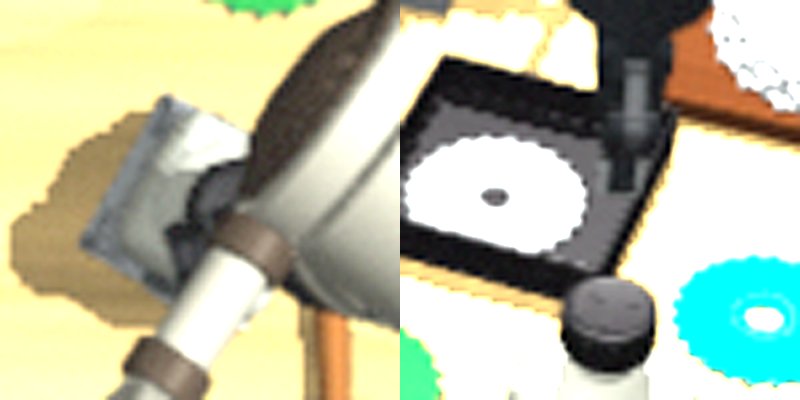

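The closed fingertips show at side pixel (361.5,141), and reported kinematics put them at row 150. That suggests the tips are about 35 mm higher than reported, or the side view is offset. I'll probe with the fingers closed: descend over the cap to a nominal few mm above it, watching the force.

```bash
python3 -m creep '[{"tx":0,"ty":0,"tz":0.1,"spin":0,"claw":-1},{"tx":0,"ty":0,"tz":0.2,"spin":0,"claw":-1},{"tx":0,"ty":0,"tz":0.27,"spin":0,"claw":-1},{"tx":0,"ty":0,"tz":0.29,"spin":0,"claw":-1},{"tx":0,"ty":0,"tz":0.29,"spin":0,"claw":-1}]'; python3 st.py
python3 - <<'E'
from h import *
for n,(x0,y0,w,h,st) in(("side",(338,120,55,54,2)),("top",(360,205,60,36,2))):
    a=cv2.imread(f"pics/{n}1.png");b=imaging.capture(n);cv2.imwrite(f"pics/{n}8.png",b)
    d=cv2.absdiff(a,b).max(2)
    for row in range(y0,y0+h,st): print(row,''.join('#' if v>25 else '+' if v>8 else '.' for v in d[row,x0:x0+w]))
E
```

```text
t: 4.2
eef_pos: [0.4687, -0.1759, 0.1722]
ee_rot: [-0.0, 0.987, 0.159, -0.0]
ft_force: [0.3, 0.2, 1.1]
gripper_width: -0.0001
gripper_force: 0.0
4.2 [ 0.4687 -0.1759  0.1722] [-0.6  -0.01  1.83  0.    1.32  0.65] F [0.3 0.2 1.1] M [ 0.04  0.   -0.03] z [-2.e-04  1.e-04 -1.e+00] yaw 18.3 w -0.00013998880266129243 0.0
to grasp [-0.00267845 -0.00718303  0.24105829]
120 ............+#########################+................
122 ..................########+#########+..................
124 ..........................+++++++......................
126 .................+++++.......+++.......................
128 .....................+++......++.......................
130 .......................+###+...........................
132 .................+##++++###+...........................
134 .................+#####.++.+++.........................
136 .................+#####.++.++..........................
138 ..................+#+++.++.............................
140 ..................+##+++...++..........................
142 ..................+###++.+++##.........................
144 ...........
[... 1354 characters left out ...]
.......++++..+++##########+#################+++++#
221 .........+#####+++++++.++++++#####+++#####################++
223 .......+#######+++++.+++++##++++++#++#######################
225 ........+######++##+..+++#++++++++++#+######################
227 .........+##+#+.+######+++++++++++##+++##+##################
229 ..........+##+.+##########+++.++######+#+###################
231 ...........+.+#########+++############++###################+
233 ...........+###########+.++.###########+####################
235 ..........+###########.+.......#####++++####################
237 .........+############+............++++++###################
239 .......++#############....................+#+#############+#
```

No contact yet, and the image still shows the tip about 9 px (35 mm) above nominal. I'll probe on in small steps.

```bash
python3 -m creep '[{"tx":0,"ty":0,"tz":0.03,"spin":0,"claw":-1},{"tx":0,"ty":0,"tz":0.06,"spin":0,"claw":-1},{"tx":0,"ty":0,"tz":0.08,"spin":0,"claw":-1},{"tx":0,"ty":0,"tz":0.08,"spin":0,"claw":-1}]'; python3 st.py
```

```text
t: 4.8
eef_pos: [0.4685, -0.1758, 0.1599]
ee_rot: [-0.0, 0.987, 0.159, -0.0]
ft_force: [-0.4, 1.6, 0.0]
gripper_width: 0.0003
gripper_force: 0.0
4.8 [ 0.4685 -0.1758  0.1599] [-0.6  -0.    1.85 -0.    1.29  0.65] F [-0.4  1.6  0. ] M [ 0.01  0.01 -0.02] z [-7.e-04  4.e-04 -1.e+00] yaw 18.3 w 0.0003024931931541345 0.0
to grasp [-0.00148705 -0.00586524  0.15921762]
```

No contact at a nominal 6 mm below the cap's top, so the tips are not where the kinematics put them. As they come lower, the side view will show whether they pass in front of the cap's top face or behind it.

```bash
python3 -m creep '[{"tx":0,"ty":0,"tz":0.03,"spin":0,"claw":-1},{"tx":0,"ty":0,"tz":0.06,"spin":0,"claw":-1},{"tx":0,"ty":0,"tz":0.09,"spin":0,"claw":-1},{"tx":0,"ty":0,"tz":0.09,"spin":0,"claw":-1}]'; python3 st.py;  python3 - <<'E'
from h import *
for n,(x0,y0,w,h) in(("side",(345,140,32,38)),):
    a=cv2.imread(f"pics/{n}1.png");b=imaging.capture(n);cv2.imwrite(f"pics/{n}9.png",b)
    d=cv2.absdiff(a,b).max(2)
    for row in range(y0,y0+h): print(row,''.join('#' if v>25 else '+' if v>6 else '.' for v in d[row,x0:x0+w]))
E
```

```text
t: 5.3
eef_pos: [0.4684, -0.1757, 0.1462]
ee_rot: [-0.0, 0.987, 0.159, -0.0]
ft_force: [0.7, -0.2, -0.8]
gripper_width: 0.0001
gripper_force: 0.0
5.3 [ 0.4684 -0.1757  0.1462] [-0.6   0.01  1.86  0.    1.27  0.65] F [ 0.7 -0.2 -0.8] M [ 0.03 -0.03  0.05] z [-9.e-04  7.e-04 -1.e+00] yaw 18.3 w 6.0678469773763405e-05 0.0
to grasp [-0.00107425 -0.00510547  0.06800776]
140 ..........+####+.+...++.........
141 ..........+####+.+...++.........
142 ..........+####+.++++##.........
143 ..........+####+.++++##.........
144 ..........+####+++####+.........
145 ..........+####+++#+###.........
146 ...........++++.+##+#+..........
147 ..........++##+++#####+.........
148 ..........+###+.##+####.........
149 ..........++###.#######.........
150 ...........+##+.#+#####.........
151 ...........+##+++#####+.........
152 ...........+#++++#####..........
153 ...........+#+.+#####...........
154 ...........++.+.####............
155 ...........++.+####+............
156 ..........+##..####+............
157 ............######+.............
158 ...........+#####+..............
159 ............+####+..............
160 ................................
161 ................................
162 ........+#######+...............
163 .......+#########+..............
164 ........+########+..............
165 ........+########+..............
166 ..........+##+####+.............
167 .........+##+#++++..............
168 .........+++######+.............
169 .........+...+++++..............
170 ................................
171 ................................
172 ................................
173 ................................
174 ................................
175 ................................
176 ................................
177 ................................
```

The tip now reaches row 159, in front of the cap's top face, with its own shadow just below at rows 162–169. So the fingers are above the cap and about to touch, and the offset is in height. I'll step down to contact.

```bash
python3 -m creep '[{"tx":0,"ty":0,"tz":0.015,"spin":0,"claw":-1},{"tx":0,"ty":0,"tz":0.03,"spin":0,"claw":-1},{"tx":0,"ty":0,"tz":0.03,"spin":0,"claw":-1}]'; python3 -m creep '[{"tx":0,"ty":0,"tz":0.015,"spin":0,"claw":-1},{"tx":0,"ty":0,"tz":0.015,"spin":0,"claw":-1}]';python3 -m creep '[{"tx":0,"ty":0,"tz":0.015,"spin":0,"claw":-1},{"tx":0,"ty":0,"tz":0.015,"spin":0,"claw":-1}]'
```

```text
t: 5.72
eef_pos: [0.4686, -0.1758, 0.1421]
ee_rot: [-0.0, 0.987, 0.159, -0.0]
ft_force: [-0.1, 0.2, 0.4]
gripper_width: -0.0003
gripper_force: 0.0
t: 5.98
eef_pos: [0.4686, -0.1758, 0.1398]
ee_rot: [-0.0, 0.987, 0.159, -0.0]
ft_force: [-0.8, -0.2, -0.2]
gripper_width: -0.0001
gripper_force: 0.0
t: 6.22
eef_pos: [0.4686, -0.1758, 0.1376]
ee_rot: [-0.0, 0.987, 0.159, -0.0]
ft_force: [0.1, -0.3, -0.3]
gripper_width: 0.0002
gripper_force: 0.0
```

```bash
python3 -m creep '[{"tx":0,"ty":0,"tz":0.015,"spin":0,"claw":-1},{"tx":0,"ty":0,"tz":0.015,"spin":0,"claw":-1}]'; python3 -m creep '[{"tx":0,"ty":0,"tz":0.015,"spin":0,"claw":-1},{"tx":0,"ty":0,"tz":0.015,"spin":0,"claw":-1}]';python3 -m creep '[{"tx":0,"ty":0,"tz":0.015,"spin":0,"claw":-1},{"tx":0,"ty":0,"tz":0.015,"spin":0,"claw":-1}]'
```

```text
t: 6.48
eef_pos: [0.4686, -0.1758, 0.1353]
ee_rot: [-0.0, 0.987, 0.159, -0.0]
ft_force: [0.4, 0.5, 0.4]
gripper_width: 0.0002
gripper_force: 0.0
t: 6.72
eef_pos: [0.4686, -0.1758, 0.1331]
ee_rot: [-0.0, 0.987, 0.159, -0.0]
ft_force: [-0.1, 0.6, 0.2]
gripper_width: -0.0004
gripper_force: 0.0
t: 6.98
eef_pos: [0.4686, -0.1758, 0.1308]
ee_rot: [-0.0, 0.987, 0.159, -0.0]
ft_force: [0.1, 0.3, 0.9]
gripper_width: 0.0001
gripper_force: 0.0
```

Run:
```python
from h import *
for n,(x0,y0,w,h) in(("side",(345,146,32,34)),):
    a=cv2.imread(f"pics/{n}1.png");b=imaging.capture(n);cv2.imwrite(f"pics/{n}10.png",b);cv2.imwrite("pics/top10.png",imaging.capture("top"))
    d=cv2.absdiff(a,b).max(2)
    for row in range(y0,y0+h): print(row,''.join('#' if v>25 else '+' if v>6 else '.' for v in d[row,x0:x0+w]),''.join("%4d"%v for v in b[row,352:370].max(1)))
v=lambda n,x,y:cv2.convertScaleAbs(cv2.resize(cv2.imread(f"pics/{n}10.png")[y:y+75,x:x+50],(400,600),interpolation=cv2.INTER_CUBIC),alpha=3)
cv2.imwrite("pics/v10.png",np.hstack([v("top",355,185),v("side",333,120)]))
```

```text
146 .........+#####.+##+###.........  183 135  35  19  14  13  14  19  42  54  54  40  18  15  43 176 224 224
147 .........+#####.+######.........  101  72  38  20  14  14  14  21  43  54  54  42  22  15  49 178 225 224
148 .........+####++##+####.........   44  37  38  19  16  15  16  24  45  54  54  42  20  16  84 188 225 224
149 .........+####++######+.........   47  47  40  23  13  11  11  26  45  55  54  42  20  15 125 204 224 224
150 ..........+#+.+#######..........   49  50  48  38  21  37  49  46  50  54  55  49  43  58 172 223 224 224
151 ..........+#++.#######..........   49  50  49  38  20  24  28  30  41  47  48  39  27  55 179 225 224 225
152 ..........+##++#######..........   49  49  50  38  19  20  23  29  41  47  46  37  24  27 174 224 225 227
153 ..........+##++#######+.........   49  50  50  38  17  18  24  30  41  48  48  40  28  25 140 209 225 227
154 ..........+#+.++######..........   41  63  62  33  21  17  20  21  32  36  37  31  21  47 169 222 226 228
155 ..........+++.+#######..........   17  25  38  38  24  14  13  18  24  26  26  18  13  48 174 225 227 228

[... 1939 characters left out ...]
   7   7   9  11  35  69 137 175 178 177
174 ................................  101  91  70  48  25  19  10  10  10  17  27  65  90  92 138 174 175 168
175 ................................  104 100  89  80  74  72  69  67  64  62  70  89  97  92  95 141 170 162
176 ................................  106 105 102  98  89  80  75  72  78  90  97  98  95  92  89 135 168 161
177 ................................  108 108 106 105 102 101 100  99  99 100  99  97  94  92  91 134 165 153
178 ................................  109 109 110 110 108 105 104 102 101  99  98  96  94  92  91 134 160 152
179 ................................  110 110 109 109 107 105 104 102 100  99  97  96  95  93  92 128 147 131
```

View pics/v10.png

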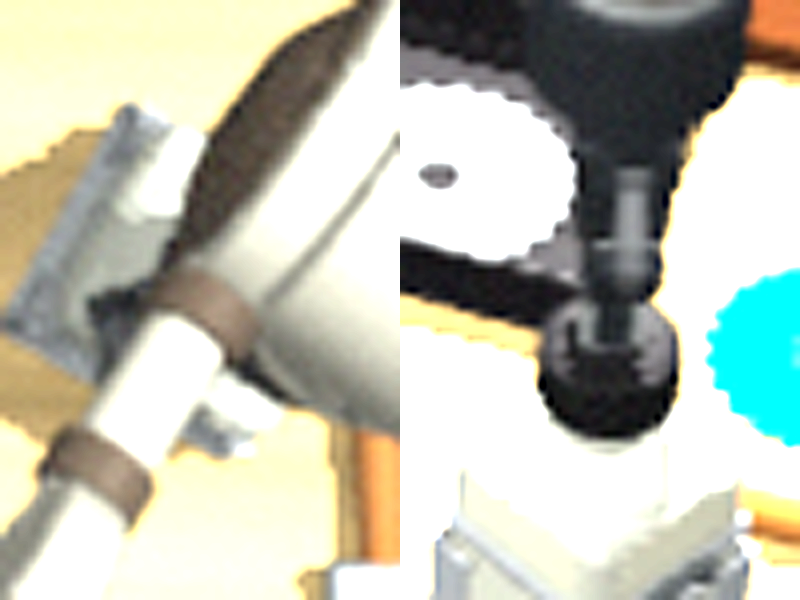

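The side view shows the closed fingertips standing in the middle of the cap's top (tip at about (359,163), top-face centre about (359,162)), with the shadow merging, so contact is close. I'll step on.

```bash
python3 -m creep '[{"tx":0,"ty":0,"tz":0.015,"spin":0,"claw":-1},{"tx":0,"ty":0,"tz":0.015,"spin":0,"claw":-1}]'; python3 -m creep '[{"tx":0,"ty":0,"tz":0.015,"spin":0,"claw":-1},{"tx":0,"ty":0,"tz":0.015,"spin":0,"claw":-1}]'
```

```text
t: 7.32
eef_pos: [0.4686, -0.1759, 0.1286]
ee_rot: [-0.0, 0.987, 0.159, -0.0]
ft_force: [-0.5, -0.1, 0.6]
gripper_width: 0.0
gripper_force: 0.0
t: 7.58
eef_pos: [0.469, -0.1761, 0.1273]
ee_rot: [0.0, 0.987, 0.159, 0.0]
ft_force: [-2.7, 1.1, 6.9]
gripper_width: -0.0
gripper_force: 3.1
```

Contact came at a reported TCP z of 0.1275, with 6.9 N upward, so the tips really stand about 38 mm higher than reported. I'll use that: lift, open, then go down to a reported z of about 0.093 and grip.

```bash
python3 -m creep '[{"tx":0,"ty":0,"tz":-0.07,"spin":0,"claw":-1},{"tx":0,"ty":0,"tz":-0.1,"spin":0,"claw":1},{"tx":0,"ty":0,"tz":-0.1,"spin":0,"claw":1},{"tx":0,"ty":0,"tz":-0.1,"spin":0,"claw":1},{"tx":0,"ty":0,"tz":-0.1,"spin":0,"claw":1}]' 30; python3 -m creep '[{"tx":0,"ty":0,"tz":0.05,"spin":0,"claw":1},{"tx":0,"ty":0,"tz":0.1,"spin":0,"claw":1},{"tx":0,"ty":0,"tz":0.15,"spin":0,"claw":1},{"tx":0,"ty":0,"tz":0.15,"spin":0,"claw":1}]'; python3 st.py
```

```text
t: 8.2
eef_pos: [0.4685, -0.1758, 0.1412]
ee_rot: [-0.0, 0.987, 0.159, -0.0]
ft_force: [0.8, 0.2, -0.1]
gripper_width: 0.0725
gripper_force: 0.0
t: 8.7
eef_pos: [0.4681, -0.1755, 0.118]
ee_rot: [-0.001, 0.987, 0.159, -0.001]
ft_force: [0.2, -1.0, 1.5]
gripper_width: 0.0853
gripper_force: 0.0
8.7 [ 0.4681 -0.1755  0.118 ] [-0.6   0.05  1.89 -0.    1.21  0.65] F [ 0.2 -1.   1.5] M [ 0.04  0.02 -0.03] z [-0.0017  0.0012 -1.    ] yaw 18.3 w 0.08532031020466012 0.0
to grasp [ 0.00039439 -0.00349281 -0.12024387]
```

```bash
python3 -m creep '[{"tx":0,"ty":0,"tz":0.06,"spin":0,"claw":1},{"tx":0,"ty":0,"tz":0.12,"spin":0,"claw":1},{"tx":0,"ty":0,"tz":0.17,"spin":0,"claw":1},{"tx":0,"ty":0,"tz":0.17,"spin":0,"claw":1}]'; python3 -m creep '[{"tx":0,"ty":0,"tz":0,"spin":0,"claw":-1},{"tx":0,"ty":0,"tz":0,"spin":0,"claw":-1},{"tx":0,"ty":0,"tz":0,"spin":0,"claw":-1},{"tx":0,"ty":0,"tz":0,"spin":0,"claw":-1}]' 40; python3 st.py
```

```text
t: 9.2
eef_pos: [0.4681, -0.1755, 0.0926]
ee_rot: [-0.001, 0.987, 0.159, -0.001]
ft_force: [0.8, 0.9, 0.3]
gripper_width: 0.0853
gripper_force: 0.0
t: 9.7
eef_pos: [0.47, -0.1777, 0.095]
ee_rot: [0.002, 0.987, 0.159, 0.001]
ft_force: [1.2, -5.3, 2.7]
gripper_width: 0.0531
gripper_force: 42.9
9.7 [ 0.47   -0.1777  0.095 ] [-0.6   0.08  1.91 -0.    1.15  0.65] F [ 1.2 -5.3  2.7] M [-0.97 -0.19  0.04] z [ 0.003  -0.0037 -1.    ] yaw 18.3 w 0.053140348746789016 42.86413360387087
to grasp [-0.00625267 -0.02022471 -0.2737051 ]
```

Gripped at 53 mm. There is a small sideways load, so I'll ease over by 2 mm and then press.

```bash
python3 -m creep '[{"tx":0,"ty":0.013,"tz":0,"spin":0,"claw":-1},{"tx":0,"ty":0.013,"tz":0.02,"spin":0,"claw":-1},{"tx":0,"ty":0.013,"tz":0.04,"spin":0,"claw":-1},{"tx":0,"ty":0.013,"tz":0.05,"spin":0,"claw":-1},{"tx":0,"ty":0.013,"tz":0.05,"spin":0,"claw":-1}]' 60; python3 st.py
```

```text
t: 10.32
eef_pos: [0.47, -0.1778, 0.0879]
ee_rot: [0.0, 0.987, 0.159, 0.0]
ft_force: [-3.0, 1.5, 13.6]
gripper_width: 0.0529
gripper_force: 63.0
10.325 [ 0.47   -0.1778  0.0879] [-0.6   0.09  1.91  0.    1.14  0.65] F [-3.   1.5 13.6] M [0.01 0.55 0.02] z [ 1.e-03 -1.e-04 -1.e+00] yaw 18.3 w 0.05292672366046583 62.98065846785903
to grasp [-0.00629398 -0.02202225 -0.32097501]
```

Fully pressed (13.6 N). Now the anticlockwise twist.

```bash
python3 -m creep '[{"tx":0,"ty":0,"tz":0.005,"spin":-0.08,"claw":-1},{"tx":0,"ty":0,"tz":0.005,"spin":-0.17,"claw":-1},{"tx":0,"ty":0,"tz":0.005,"spin":-0.26,"claw":-1},{"tx":0,"ty":0,"tz":0.005,"spin":-0.35,"claw":-1},{"tx":0,"ty":0,"tz":0.005,"spin":-0.35,"claw":-1}]'; python3 st.py
```

```text
t: 10.95
eef_pos: [0.4708, -0.1781, 0.0877]
ee_rot: [0.001, 0.907, 0.421, 0.001]
ft_force: [-1.9, 2.0, 11.7]
gripper_width: 0.053
gripper_force: 63.0
10.95 [ 0.4708 -0.1781  0.0877] [-0.6   0.09  1.91  0.    1.14  0.1 ] F [-1.9  2.  11.7] M [0.13 0.25 0.09] z [ 3.e-03 -9.e-04 -1.e+00] yaw 49.8 w 0.053043906176230934 62.98980636522174
to grasp [ 0.00419554 -0.02703061 -0.32219654]
```

```bash
python3 -m creep '[{"tx":0,"ty":0,"tz":0,"spin":-0.09,"claw":-1},{"tx":0,"ty":0,"tz":0,"spin":-0.18,"claw":-1},{"tx":0,"ty":0,"tz":0,"spin":-0.27,"claw":-1},{"tx":0,"ty":0,"tz":0,"spin":-0.34,"claw":-1},{"tx":0,"ty":0,"tz":0,"spin":-0.34,"claw":-1}]'; python3 st.py; python3 -m creep '[{"tx":0,"ty":0,"tz":-0.03,"spin":0,"claw":-1},{"tx":0,"ty":0,"tz":-0.06,"spin":0,"claw":-1},{"tx":0,"ty":0,"tz":-0.08,"spin":0,"claw":-1},{"tx":0,"ty":0,"tz":-0.08,"spin":0,"claw":-1}]'; python3 st.py
```

```text
t: 11.58
eef_pos: [0.47, -0.1778, 0.0875]
ee_rot: [0.0, 0.764, 0.646, 0.0]
ft_force: [-4.7, 2.1, 14.5]
gripper_width: 0.053
gripper_force: 63.1
11.575 [ 0.47   -0.1778  0.0875] [-0.6   0.09  1.91  0.    1.14 -0.44] F [-4.7  2.1 14.5] M [0.26 0.6  0.14] z [ 9.e-04 -1.e-04 -1.e+00] yaw 80.4 w 0.052959238865669986 63.146288925781846
to grasp [ 0.01627519 -0.01584361 -0.32340778]
t: 12.08
eef_pos: [0.4691, -0.1773, 0.097]
ee_rot: [-0.001, 0.764, 0.645, 0.0]
ft_force: [-1.2, 1.2, 4.9]
gripper_width: 0.0529
gripper_force: 63.1
12.075 [ 0.4691 -0.1773  0.097 ] [-0.6   0.08  1.9   0.    1.16 -0.44] F [-1.2  1.2  4.9] M [0.17 0.07 0.02] z [-4.e-04  1.e-03 -1.e+00] yaw 80.4 w 0.052895064197747456 63.090456482023
to grasp [ 0.01402712 -0.01023713 -0.2597079 ]
```

```bash
python3 -m creep '[{"tx":0,"ty":0,"tz":-0.04,"spin":0,"claw":-1},{"tx":0,"ty":0,"tz":-0.12,"spin":0,"claw":-1},{"tx":0,"ty":0,"tz":-0.2,"spin":0,"claw":-1},{"tx":0,"ty":0,"tz":-0.27,"spin":0,"claw":-1},{"tx":0,"ty":0,"tz":-0.3,"spin":0,"claw":-1}]'; python3 -m creep '[{"tx":0,"ty":0,"tz":0,"spin":0,"claw":-1},{"tx":0,"ty":0,"tz":0,"spin":0,"claw":-1},{"tx":0,"ty":0,"tz":0,"spin":0,"claw":-1},{"tx":0,"ty":0,"tz":0,"spin":0,"claw":-1}]'; python3 st.py
python3 - <<'E'
from h import *
a=cv2.imread("pics/side1.png");b=imaging.capture("side");cv2.imwrite("pics/side11.png",b)
d=cv2.absdiff(a,b).max(2)
for row in range(130,186,2): print(row,''.join('#' if v>25 else '+' if v>8 else '.' for v in d[row,340:380]),''.join("%4d"%v for v in b[row,344:376:2].max(1)))
# blade unmoved / bystanders: changes elsewhere
m=(d>40);m[:, 330:]=0;print("changes left part",m.sum())
E
```

```text
t: 12.7
eef_pos: [0.4699, -0.1781, 0.1435]
ee_rot: [0.001, 0.764, 0.645, 0.0]
ft_force: [-0.1, 0.3, 0.8]
gripper_width: 0.053
gripper_force: 62.7
t: 13.2
eef_pos: [0.4692, -0.1777, 0.142]
ee_rot: [-0.0, 0.764, 0.645, -0.0]
ft_force: [-0.4, -0.1, -0.3]
gripper_width: 0.053
gripper_force: 62.7
13.2 [ 0.4692 -0.1777  0.142 ] [-0.6   0.02  1.86 -0.    1.26 -0.44] F [-0.4 -0.1 -0.3] M [-0.01 -0.02 -0.08] z [-5.e-04  3.e-04 -1.e+00] yaw 80.4 w 0.052953737198917855 62.7222522161901
to grasp [ 0.01631629 -0.0107478   0.03998938]
130 ##+++++.+++++................+.######...   32  28  32  17  15  16  18  15  16  15  17  16  15  13  12  14
132 #######+.+##########++........+######+..   13  17  43  16  17  19  18  15  15  15  15  13  16  17  16  16
134 ########+.++###########+++++.+########..   15  16 126  36  18  16  15  18  15  17  19  17  17  17  17  26
136 #########.################+.+###########   18  17 148 135  15  17  16  16  17  17  20  16  17  17  16  16
138 #########################+.+############   18  39  83  37  17  18  19  17  19  17  16  14  17  17  15 107
140 ###############+###
[... 1827 characters left out ...]
181 179 219 229 223
174 .........####.+########++##.............  216 179 188 188 163  79  78  75  68  65 103 176 177 186 200 230
176 .........####+............##............  208 178 182 182 157 103  90  77  79  99  96 140 170 165 216 200
178 .........................###............  168 151 146 107 109 111 108 105 102  98  95 164 162 181 187 156
180 ........+................###............  128 141 102 109 110 111 108 104 101  98  95 157 127 158 144  98
182 .......++................++.............   91  94  99  98 105 107 107 104 101  98  93 111 123  82  71  69
184 .........................++.............   90  89  92 103 101  98 100  98  97  91  84 116  75  70  70  66
changes left part 23
```

The side image confirms it: the bare neck shows at rows 164–175, and the cap is held above it with its bottom at about row 163, roughly 35 mm over the mouth. The tool is level and the force is near zero.

```bash
python3 -c "
from rig import arm
print(arm.close_job())"
```

```text
the job is handed in; nothing more can be done
None
```

The bottle beside the tray with the blade (the right-hand one) is open, its cap held level and still in the gripper about 35 mm above the mouth, and the job is handed in; the other bottle, the blade and the rest of the bench were not touched.

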